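Draw a sole blank from the magazine and dab it with primer

TASK

Pull the lowest sole blank straight out through the magazine's exit slot, leaving the others stacked inside, and lay it flat in the middle of the green gluing board, lengthwise along it. Then take the brush from its stand, dip its tip well down into the pot, dab the middle of the blank with it, and hang it back upright in its fork. Leave everything else where it stands.

Things in the scene. Friction and masses are not known exactly. Their poses are not given: they have to be found in the camera images.
- magazine: Fixed open-topped stack magazine, blue walls, yellow front gate, holding four blanks. Origin on the table under the tower's centre, z up, exit towards own -x. Tower 153 (x) x 63 (y) mm outside, walls 5 mm, top edge 80 mm high. Feed floor 26 mm above the table; in front of the gate it goes on as a tongue 34 mm wide to own x = -117 mm.
- magazine_slot (a point): Exit slot of the magazine, fixed: the point is at the middle of the slot's sill on the gate's outer face (magazine x = -76.5 mm, 26 mm above the table). The slot is 16 mm high and 53 mm wide and passes one blank only. Same axes as the magazine.
- blank1_mid (a point): The lowest blank: 140 (own x) x 50 (own y) x 12 mm (z) cork-coloured rigid sole blank, 60 g; point at its centre, half-way up. It lies level on the feed floor, long side along the magazine's x, nose out of the slot by about 43 mm, sides overhanging the tongue by 8 mm each. The others rest on it; it slides out along the magazine's -x against a few newtons of friction and is free of the gate once its centre is 147 mm from the magazine's origin.
- board_top (a point): Centre of the upper face of the fixed green gluing board, 180 (own x) x 110 (own y) x 12 mm thick, lying on the table; point is 12 mm above the table.
- stand_fork (a point): Fixed metal brush stand: a level fork of two prongs along own x, 24 mm apart inside, each 10 mm wide and 70 mm long (own x -35 to +35 mm), open at the -x end, on a post at own x = +35 to +51. Point: middle of the gap at the prongs' upper face, 120 mm above the table. Base plate 120 x 80 x 8 mm.
- brush_grip (a point): Glue brush, loose, 60 g, hanging upright in the fork. Point: on its axis 130 mm above the bristle tip, on the red round handle (16 mm diameter) above the collar. Length 160 mm; black collar 40 mm across, 95 to 100 mm above the tip, rests on the prongs; below it nothing is over 17 mm across. Axis z points from tip up the handle.
- brush_tip (a point): The lower end of the brush's pale round bristles (16 mm diameter, rigid here), on the brush axis.
- pot_rim (a point): Loose open aluminium primer pot, round, 80 mm across the rim outside, narrowing a little towards the foot, wall 4 mm, 60 mm tall, 0.35 kg, standing on the table. Point: centre of its mouth at rim height.
- blank2_mid (a point): Blank number 2 from below in the magazine at the start (lies on the one below): 140 (own x) x 50 (own y) x 12 mm (z) cork-coloured rigid sole blank, 60 g; point at its centre, half-way up
- blank3_mid (a point): Blank number 3 from below in the magazine at the start (lies on the one below): 140 (own x) x 50 (own y) x 12 mm (z) cork-coloured rigid sole blank, 60 g; point at its centre, half-way up
- blank4_mid (a point): Blank number 4 from below in the magazine at the start (lies on the one below): 140 (own x) x 50 (own y) x 12 mm (z) cork-coloured rigid sole blank, 60 g; point at its centre, half-way up
- tin: Bystander: white tin with blue label, 72 mm across, 100 mm tall. Origin at its underside. Leave alone.
- cleaner: Bystander: white bottle with orange cap, 48 mm across, 150 mm tall. Origin at its underside. Leave alone.
- thinner: Bystander: amber bottle, 48 mm across, 150 mm tall. Origin at its underside. Leave alone.
- tape: Bystander: yellow tape roll lying flat, 64 mm across, 18 mm tall. Origin at its underside. Leave alone.
- spatula: Bystander: spatula lying flat. Origin at its underside. Leave alone.
- jar: Bystander: small green glass jar, 40 mm across, 70 mm tall. Origin at its underside. Leave alone.
- weight: Bystander: small brass weight with a knob, 44 mm across, 70 mm tall. Origin at its underside. Leave alone.
There are look-alikes about, which are no part of the job. Leave any turquoise look-alike of the part that bears brush_grip alone.

How it is judged:
By the outcome, as a careful person would: the job done as asked, in the order asked, and still so for the second after the job is handed in, with the robot touching nothing.
It also fails if it takes over 72 s, if anything falls off the work surface, if the arm or the gripper's body presses on something with over 40 N, if the wrist force passes 120 N, or if a joint passes its speed limit or range.

ROBOT

A 6-joint arm with a two-finger parallel gripper is mounted at the origin on the work surface. World frame = base frame: x ahead of the robot, y to its left, z up, the work surface at z = 0. Lengths are in m, angles in degrees, forces in N, time in s.
With the tool pointing down it reaches from about 0.375 to 0.9 m from the base axis. Payload 3.1 kg.
Tool frame: the origin (TCP) lies at the very end of the fingers, on their centre line; the grasp point (between the pads) lies 19 mm behind it; z points along the fingers, y is the line along which they close (so a half turn about z gives the same grasp; the last joint's range is limited). The gripper opens to 87 mm and grips with 3 to 60 N. Pads are 19 mm wide; open, the fingers measure 117 mm over their backs; the gripper's body (75 mm by 190 mm) begins 51 mm behind the grasp point.
Start: joints at [60.762, 30.224, 82.088, -0, 67.689, -10.227], TCP at [0.204, 0.591, 0.223] pointing down, gripper open.
Joint ranges: [-176.69, 176.69], [-43.24, 126.21], [12.49, 139.97], [-82, 262], [0, 151.66], [-163.58, 163.58]. Speed limits (degrees/s): [159.86, 159.86, 180, 180, 180, 180].

INTERFACE

Orientations are given as a 3x3 rotation matrix whose columns are the frame's x, y, z axes.
In Python, from rig import readout, cams, bot gives the robot as it stands.
- The arm moves only by the shell command python3 -m inch 'ROWS'. ROWS is JSON, a list of rows, each a list of 5 numbers: the shift along the world's x, y, z in cm, then the turn about the world's z in degrees, then the finger opening in cm, from 0 to 8.7. In form: [[dx, dy, dz, twist, fingers], ...]. A call has 1 to 10 rows; each row is the pose to reach, as a shift and turn from the pose commanded when the call began; what a row does not reach only later rows make up. A row lasts 1/12 s, in which the tool goes at most 41.7 mm and 7.16 degrees, less where a joint would pass 70% of its speed; a pose out of reach is approached as far as the arm can. A call with a gripper value outside its range is refused whole. The fingers move at their own pace and stop on an object; the grip force is fixed at half the most. Time passes only in rows, so rows that repeat a pose let the fingers close. It gives the time, the measured TCP pose, the force, the opening and the grip force at its end, in the units of the state.
- readout.read_state(): the state, without advancing time (a new reading comes with each control period).
- cams.capture(name): name is "scene" or "top" or "wrist"; returns a dict with "image" (420x560x3 uint8, blue, green, red), "intrinsics" (3x3 intrinsics, pixels), "xyz" and "rotation" of the camera in the world; the wrist camera has in their place "tool_from_camera" (4x4, takes a point from camera to tool coordinates, whose origin is the TCP and whose axes are the flange's). Camera axes: x right, y down, z forward; pixel columns grow to the right and rows downward; lengths in m; the calibration is good to about 2 mm. A picture is of the moment at which its call begins: read the wrist's pose just before it. There is no depth.
- bot.hand_in(): hands the job in; it is judged then, once.
The state is a dict: "time_s": time; "joint_positions": joint angles; "qvel": joint speeds; "tau": joint torques, N m; "position": TCP position; "tcp_rot": TCP orientation; "force": force on the tool from outside, world axes, zero at the start; "moment": the same for the moment, N m; "opening": opening from 0.0 (shut) to 1.0 (fully open); "grasp_force": force on a finger pad.
Only numpy, scipy, OpenCV 4.12 (cv2) and the standard library are available. Lean on these libraries where they do the work, as an engineer would, in place of code of your own. Each camera call takes 0.05 s, during which the arm holds its last target. There are 200 camera calls.

## Working session

There is one attempt and no reset: what is moved stays moved. The work goes in short steps, Python scripts to look and compute and a shell command to move; the robot and the scene stay as the last step left them, time stands still between calls to the robot, and variables do not carry over. Pictures are saved under pics/ and viewed, at most 13 in all, crops included, and the job is handed in when it is done.

```bash
ls; mkdir -p pics; cat > h.py <<'E'
import numpy as np,cv2
from rig import readout,cams,bot
def snap(n,f=None):
    s=readout.read_state();c=cams.capture(n)
    K=np.array(c["intrinsics"])
    if n=="wrist":
        T=np.array(c["tool_from_camera"]);R0=np.array(s["tcp_rot"]);p=np.array(s["position"])
        R=R0@T[:3,:3];o=R0@T[:3,3]+p
    else: R=np.array(c["rotation"]);o=np.array(c["xyz"])
    if f: cv2.imwrite("pics/"+f,c["image"])
    return c["image"],K,R,o
def ray(v,px):
    _,K,R,o=v;d=R@np.linalg.solve(K,[px[0],px[1],1.]);return o,d/np.linalg.norm(d)
def onz(v,px,z):
    o,d=ray(v,px);return o+d*(z-o[2])/d[2]
def proj(v,P):
    _,K,R,o=v;q=K@(R.T@(np.array(P)-o));return q[:2]/q[2]
def tri(v1,p1,v2,p2):
    a,d=ray(v1,p1);b,e=ray(v2,p2);t=np.linalg.lstsq(np.c_[d,-e],b-a,rcond=None)[0]
    x,y=a+d*t[0],b+e*t[1];return (x+y)/2,np.linalg.norm(x-y)
E
python3 - <<'E'
from h import *
for n in("scene","top"):
    v=snap(n,n+"0.png");print(n,v[3],v[2].round(3).tolist(),v[1][0,0])
s=readout.read_state();print(s)
E
```

```text
pics
scene [1.29611116 0.40212262 1.1474111 ] [[-0.374, 0.712, -0.595], [0.928, 0.291, -0.235], [0.006, -0.639, -0.769]] 519.5176157900173
top [0.30051077 0.07818848 1.58088902] [[0.002, -0.99, 0.14], [-1.0, -0.001, 0.011], [-0.011, -0.14, -0.99]] 530.9549740588028
{'time_s': 0.1, 'joint_positions': array([ 6.07615720e+01,  3.02745096e+01,  8.21469493e+01, -9.04247244e-04,
        6.76884235e+01, -1.02258230e+01]), 'qvel': array([ 0.00025953, -0.16577026, -0.18804356,  0.0374861 , -0.131721  ,
        0.00198562]), 'tau': array([-2.92725844e-07, -4.40987778e+01, -1.77150947e+01,  6.35244814e-02,
        5.33951260e-02, -4.20489414e-05]), 'position': array([0.2032561 , 0.59035453, 0.22167178]), 'tcp_rot': array([[-9.45448734e-01,  3.25769607e-01, -9.24003451e-04],
       [ 3.25770754e-01,  9.45447297e-01, -1.68060069e-03],
       [ 3.26107939e-04, -1.88993510e-03, -9.99998161e-01]]), 'force': array([-0.45015902,  0.30630787,  0.37358554]), 'moment': array([-0.05212462,  0.00359813, -0.04497439]), 'grasp_force': 0.0, 'opening': 1.0014288694619446}
```

View pics/scene0.png

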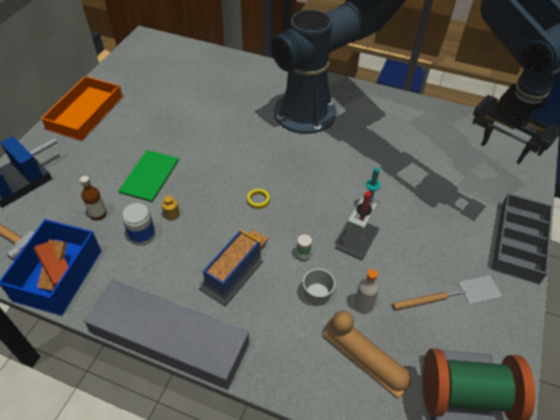

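View pics/top0.png

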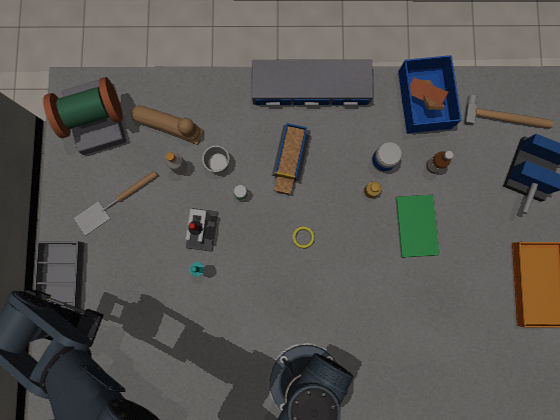

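Scene view: red brush in stand at (365,205), with a turquoise look-alike at (372,178). In the top view they are at (196,228) and (197,269). The magazine is at (233,262) in scene and (290,155) in top, its nose pointing to the robot. The board is at (418,225) in top and the pot at (216,160). The red brush with the black collar fits, so I'll confirm it in a crop while measuring.

```bash
cat > m.py <<'E'
from h import *
t=snap("top");s=snap("scene")
def mask(v,lo,hi,box):
    h=cv2.cvtColor(v[0],cv2.COLOR_BGR2HSV);m=cv2.inRange(h,lo,hi)
    k=np.zeros_like(m);x0,y0,x1,y1=box;k[y0:y1,x0:x1]=255
    m&=k
    c=max(cv2.findContours(m,0,1)[0],key=cv2.contourArea);return c
def rect(v,c,z):
    P=np.array([onz(v,p,z)[:2] for p in c[:,0,:].astype(float)],np.float32)*1000
    return cv2.minAreaRect(P)
print("board top",rect(t,mask(t,(45,120,60),(75,255,255),(380,180,460,270)),.012))
print("board sc",rect(s,mask(s,(45,120,60),(75,255,255),(100,130,200,220)),.012))
ct=mask(t,(3,70,60),(25,255,255),(260,115,320,205));print("cork top",cv2.minAreaRect(ct))
b=cv2.boxPoints(cv2.minAreaRect(ct));print(b)
ct=mask(t,(100,120,30),(130,255,255),(260,115,320,205));print("mag blue top",cv2.minAreaRect(ct))
rt=mask(t,(0,130,60),(6,255,255),(180,215,212,245));rs=mask(s,(0,130,50),(8,255,255),(350,185,385,225))
print("red",cv2.boundingRect(rt),cv2.minAreaRect(rt),cv2.boundingRect(rs),cv2.minAreaRect(rs))
ims=[cv2.resize(t[0][200:290,170:240],None,fx=4,fy=4,interpolation=2),cv2.resize(t[0][115:205,250:330],None,fx=4,fy=4,interpolation=2)]
ims.append(cv2.resize(s[0][160:260,340:390],(180,360),interpolation=2))
cv2.imwrite("pics/crop1.png",np.hstack(ims))
E
python3 m.py
```

```text
board top ((448.9556579589844, -330.26751708984375), (178.486328125, 108.66708374023438), 3.540102005004883)
board sc ((453.5645751953125, -328.27520751953125), (181.69239807128906, 110.9628677368164), 3.336496114730835)
cork top ((290.2588195800781, 151.33529663085938), (18.439088821411133, 49.1347541809082), 12.52880859375)
[[275.9294  173.31766]
 [286.58823 125.35294]
 [304.58823 129.35294]
 [293.9294  177.31766]]
mag blue top ((290.620849609375, 151.36837768554688), (22.206432342529297, 54.341495513916016), 12.804265975952148)
red (189, 223, 6, 6) ((191.5, 225.5), (5.0, 5.0), 90.0) (362, 192, 9, 19) ((366.04388427734375, 200.79513549804688), (5.308071136474609, 18.857622146606445), 12.094757080078125)
```

View pics/crop1.png

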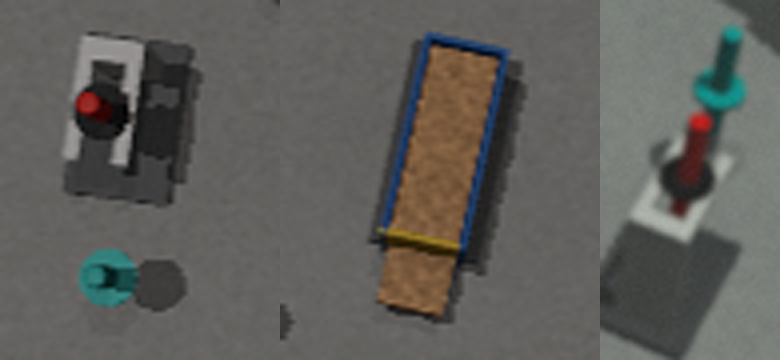

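The crop shows the red-handled brush with black collar hanging in the fork, whose open end faces the robot. The turquoise copy stands separately, nearer the robot, and stays untouched. The magazine's yellow gate and nose also face the robot.

```bash
python3 - <<'E'
from h import *
np.set_printoptions(precision=4,suppress=True)
t=snap("top");s=snap("scene")
for p in[(287,123.75),(307,127),(296.25,177),(274.5,173)]:print("mag",onz(t,p,.08))
for p in[(274,190.5),(290.75,194.25)]:print("nose",onz(t,p,.038))
print("handle",onz(t,(192,225.5),.185),onz(s,(367.8,193.9),.185),tri(t,(192,225.5),s,(367.8,193.9)))
print("collar",onz(t,(195,227.5),.125),onz(s,(364.2,209.4),.125))
print("turq",tri(t,(193.75,268.75),s,(376.7,169.7)))
print("prong ends",onz(t,(170+72/4,200+158/4),.12),onz(t,(170+122/4,200+165/4),.12),"back",onz(t,(170+85/4,200+35/4),.12),onz(t,(170+142/4,200+42/4),.12))
print("pot",onz(t,(216.5,160),.06),onz(s,(319.5,282),.06))
E
```

```text
mag [0.739  0.0546 0.08  ]
mag [ 0.7292 -0.0036  0.08  ]
mag [0.5813 0.0282 0.08  ]
mag [0.593  0.0907 0.08  ]
nose [0.5488 0.0924 0.038 ]
nose [0.5376 0.0432 0.038 ]
handle [0.4313 0.3075 0.185 ] [0.4366 0.3121 0.185 ] (array([0.4315, 0.3101, 0.1787]), np.float64(0.00307197360186963))
collar [0.4314 0.309  0.125 ] [0.437  0.3119 0.125 ]
turq (array([0.318, 0.307, 0.153]), np.float64(0.0032640409337526214))
prong ends [0.3987 0.3283 0.12  ] [0.3939 0.2937 0.12  ] back [0.4841 0.3214 0.12  ] [0.4792 0.2817 0.12  ]
pot [0.6355 0.2608 0.06  ] [0.6426 0.2669 0.06  ]
```

```bash
python3 -m inch '[[35.6,-52.4,0,6,8.7],[35.6,-52.4,0,6,8.7],[35.6,-52.4,0,6,8.7],[35.6,-52.4,0,6,8.7],[35.6,-52.4,0,6,8.7],[35.6,-52.4,0,6,8.7],[35.6,-52.4,0,6,8.7],[35.6,-52.4,0,6,8.7],[35.6,-52.4,0,6,8.7],[35.6,-52.4,0,6,8.7]]'
```

```text
time_s: 1.13
position: [0.4385, 0.2445, 0.2228]
tcp_rot: [[-0.974, 0.225, 0.0], [0.225, 0.974, 0.0], [-0.0, 0.0, -1.0]]
force: [0.8, -0.2, 0.1]
opening: 1.0
grasp_force: 0.0
```

```bash
python3 -m inch '[[11,-17.6,-2,0,8.7],[11,-17.6,-2,0,8.7],[11,-17.6,-2,0,8.7],[11,-17.6,-2,0,8.7],[11,-17.6,-2,0,8.7],[11,-17.6,-2,0,8.7],[11,-17.6,-2,0,8.7]]'; python3 - <<'E'
from h import *
v=snap("wrist","w1.png");print(v[3],v[2].round(3).tolist())
E
```

```text
time_s: 1.72
position: [0.5489, 0.068, 0.2022]
tcp_rot: [[-0.973, 0.229, 0.0], [0.229, 0.973, 0.0], [-0.0, 0.0, -1.0]]
force: [-0.0, 1.0, 0.2]
opening: 0.998
grasp_force: 0.0
[0.47558173 0.08646345 0.36490577] [[0.229, 0.937, 0.264], [0.973, -0.221, -0.061], [0.001, 0.272, -0.962]]
```

View pics/w1.png

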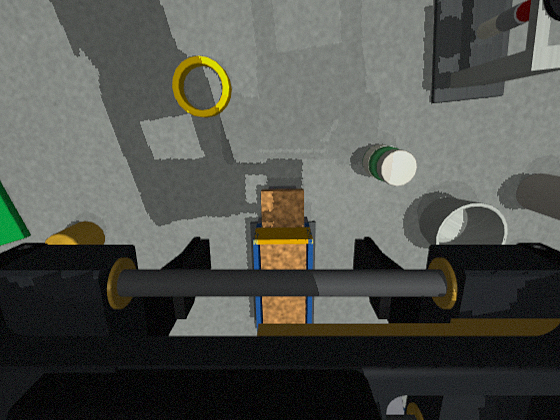

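Wrist view: the nose spans cols 261–304 with its end at row 190. The yellow gate is at rows 228–243, and the jaws straddle the magazine line.

```bash
python3 - <<'E'
from h import *
np.set_printoptions(precision=4,suppress=True)
v=snap("wrist")
h=cv2.cvtColor(v[0],cv2.COLOR_BGR2HSV)
for r in (193,200,208,216,222):
    m=np.where((h[r,240:330,0]<25)&(h[r,240:330,1]>90)&(h[r,240:330,2]>60))[0]+240
    a,b=onz(v,(m[0]-.5,r),.038),onz(v,(m[-1]+.5,r),.038);print(r,m[0],m[-1],a[:2],b[:2],(a+b)[:2]/2,np.linalg.norm(a-b))
print("end",onz(v,(261,190),.038),onz(v,(304,190),.038))
for p in((256,243),(310,243)): print("gate z.08",onz(v,p,.08))
for r in (255,): 
    m=np.where((h[r,240:330,0]>95)&(h[r,240:330,1]>120))[0]+240;print(m, onz(v,(m[0],r),.08),onz(v,(m[-1],r),.08))
E
```

```text
193 260 302 [0.5407 0.0465] [0.552  0.0946] [0.5464 0.0706] 0.049455821815605046
200 260 302 [0.5488 0.0444] [0.5601 0.0929] [0.5545 0.0687] 0.04978712776713192
208 260 302 [0.5581 0.0421] [0.5695 0.0909] [0.5638 0.0665] 0.050171240452536556
216 260 302 [0.5676 0.0396] [0.5791 0.0889] [0.5733 0.0642] 0.05056132620526798
222 261 302 [0.575  0.0389] [0.5864 0.0873] [0.5807 0.0631] 0.049675340902424765
end [0.5377 0.049  0.038 ] [0.5489 0.0971 0.038 ]
gate z.08 [0.5836 0.0349 0.08  ]
gate z.08 [0.5966 0.0902 0.08  ]
[252 253 254 255 256 257 258 306 307 308 309 310 311] [0.5959 0.0273 0.08  ] [0.6103 0.0885 0.08  ]
```

```bash
python3 -m inch '[[0.9,0,-4,0.5,8.7],[0.9,0,-8,0.5,8.7],[0.9,0,-11,0.5,8.7],[0.9,0,-14,0.5,8.7],[0.9,0,-16,0.5,8.7],[0.9,0,-17.4,0.5,8.7],[0.9,0,-17.4,0.5,8.7],[0.9,0,-17.4,0.5,4],[0.9,0,-17.4,0.5,4],[0.9,0,-17.4,0.5,4]]';python3 -m inch '[[0,0,0,0,4],[0,0,0,0,4],[0,0,0,0,4],[0,0,0,0,4],[0,0,0,0,4],[0,0,0,0,4]]'
```

```text
time_s: 2.65
position: [0.5575, 0.0708, 0.0301]
tcp_rot: [[-0.976, 0.216, 0.003], [0.216, 0.976, -0.0], [-0.003, 0.0, -1.0]]
force: [-0.2, 0.3, -0.7]
opening: 0.849
grasp_force: 0.0
time_s: 3.15
position: [0.5565, 0.0694, 0.0292]
tcp_rot: [[-0.976, 0.217, -0.0], [0.217, 0.976, -0.001], [0.0, -0.001, -1.0]]
force: [-2.3, -3.9, 4.8]
opening: 0.568
grasp_force: 30.0
```

```bash
python3 -m inch '[[-0.5,0.1,0,0,4],[-1.5,0.3,0,0,4],[-2.5,0.55,0,0,4],[-3.5,0.77,0,0,4],[-4.5,1,0,0,4],[-5.5,1.2,0,0,4],[-6.5,1.45,0,0,4],[-7.5,1.65,0,0,4],[-8.5,1.9,0,0,4],[-8.5,1.9,0,0,4]]';python3 -c "
from h import *
snap('scene','s2.png');snap('wrist','w2.png')
a=cv2.imread('pics/s2.png')[190:310,180:320];b=cv2.imread('pics/w2.png')
cv2.imwrite('pics/c2.png',np.hstack([cv2.resize(a,(420,360)),cv2.resize(b[100:340,120:360],(360,360))]))"
```

```text
time_s: 3.98
position: [0.4666, 0.0902, 0.0282]
tcp_rot: [[-0.976, 0.216, -0.008], [0.216, 0.976, 0.001], [0.008, -0.001, -1.0]]
force: [-2.3, 0.8, 2.7]
opening: 0.572
grasp_force: 29.9
```

View pics/c2.png

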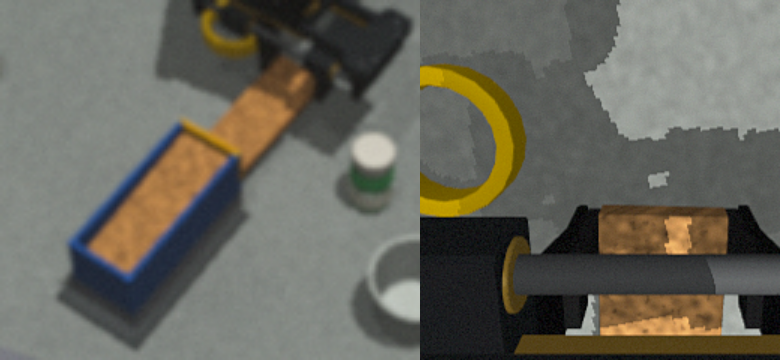

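The blank comes out straight and the others stay in. I'll finish the pull and lift.

```bash
python3 -m inch '[[-1,0.22,0,0,4],[-2,0.45,0,0,4],[-2.8,0.62,0,0,4],[-2.8,0.62,0.3,0,4],[-2.8,0.62,1.5,0,4],[-2.8,0.62,4,0,4],[-2.8,0.62,7,0,4],[-2.8,0.62,11,0,4],[-2.8,0.62,14,0,4],[-2.8,0.62,16,0,4]]';python3 -c "
from h import *
snap('scene','s3.png')
a=cv2.imread('pics/s3.png')[110:310,180:420]
cv2.imwrite('pics/c3.png',cv2.resize(a,(600,500)))"
```

```text
time_s: 4.92
position: [0.4443, 0.0955, 0.1915]
tcp_rot: [[-0.976, 0.217, 0.004], [0.217, 0.976, -0.0], [-0.004, 0.001, -1.0]]
force: [0.1, 0.8, -1.3]
opening: 0.571
grasp_force: 29.9
```

View pics/c3.png

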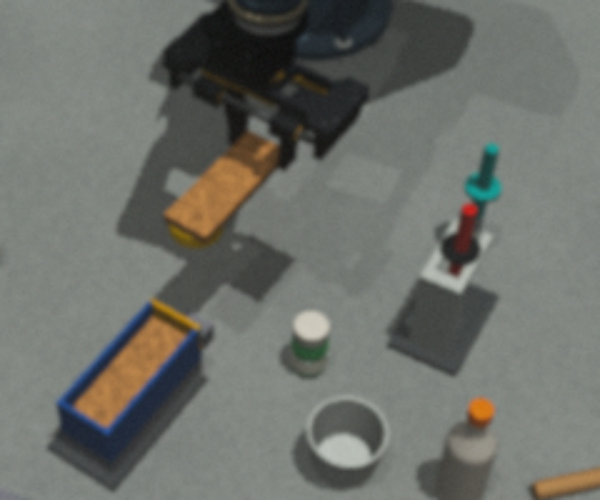

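```bash
python3 -m inch '[[0,-4,0,2,4],[-1,-8,0,4,4],[-2,-12,0,8,4],[-3,-16,0,12,4],[-5,-20,0,16,4],[-5,-24,0,16,4],[-5,-28,0,16,4],[-5,-32,0,16,4],[-5,-35,0,16,4],[-5,-38,0,16,4]]';python3 -m inch '[[0,-2.5,0,0,4],[0,-4,0,0,4],[0,-4.8,-3,0,4],[0,-4.8,-6,0,4],[0,-4.8,-9,0,4],[0,-4.8,-9,0,4],[0,-4.8,-9,0,4],[0,-4.8,-9,0,4]]'
python3 - <<'E'
from h import *
t=snap("top","t4.png");w=snap("wrist","w4.png");s=snap('scene','s4.png')
cv2.imwrite("pics/c4.png",np.hstack([w[0][:,:],cv2.resize(s[0][120:240,80:200],None,fx=2,fy=3.5)]))
E
```

```text
time_s: 5.8
position: [0.3928, -0.2864, 0.188]
tcp_rot: [[-0.998, -0.059, -0.001], [-0.059, 0.998, 0.001], [0.001, 0.001, -1.0]]
force: [0.1, 0.7, 0.4]
opening: 0.571
grasp_force: 29.9
time_s: 6.47
position: [0.3941, -0.3325, 0.0993]
tcp_rot: [[-0.998, -0.061, 0.0], [-0.061, 0.998, -0.0], [-0.0, -0.001, -1.0]]
force: [1.1, 0.3, -0.4]
opening: 0.572
grasp_force: 29.9
```

View pics/c4.png

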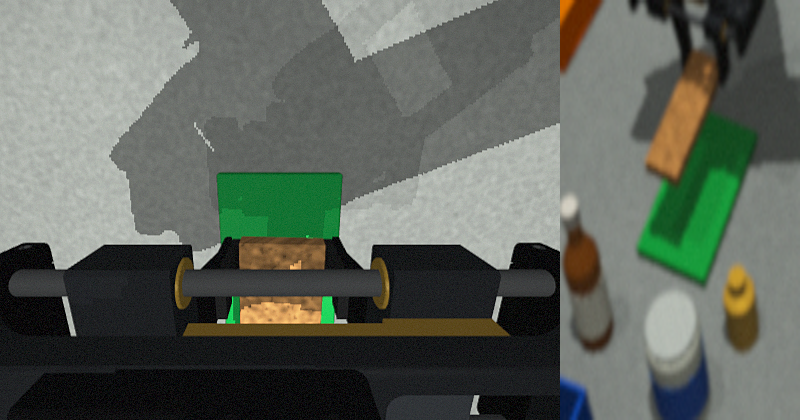

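Board's near edge is at row 174, cols 218–342, and the nose is at cols 239–325. Checking the alignment numerically.

```bash
python3 - <<'E'
from h import *
np.set_printoptions(precision=4,suppress=True)
v=snap("wrist");z=readout.read_state()["position"][2]
print("board edge",onz(v,(218,174),.012),onz(v,(342,174),.012))
print("nose",onz(v,(239,238),z+.009),onz(v,(325,238),z+.009))
t=snap("top");h=cv2.cvtColor(t[0],cv2.COLOR_BGR2HSV);m=cv2.inRange(h,(3,70,60),(25,255,255));k=np.zeros_like(m);k[190:265,395:445]=m[190:265,395:445]
c=max(cv2.findContours(k,0,1)[0],key=cv2.contourArea);P=np.array([onz(t,p,z+.009)[:2] for p in c[:,0].astype(float)],np.float32);print(cv2.minAreaRect(P*1000), P.max(0))
E
```

```text
board edge [ 0.3634 -0.3892  0.012 ] [ 0.3567 -0.2818  0.012 ]
nose [ 0.382  -0.3567  0.1093] [ 0.379  -0.3081  0.1093]
((505.69390869140625, -337.9210205078125), (27.833688735961914, 33.821205139160156), 87.72796630859375) [ 0.522  -0.3246]
```

```bash
python3 -m inch '[[0,-0.1,-3,0,4],[0,-0.1,-5.5,0,4],[0,-0.1,-7,0,4],[0,-0.1,-7.8,0,4],[0,-0.1,-8.2,0,4],[0,-0.1,-8.3,0,4],[0,-0.1,-8.3,0,4]]'
```

```text
time_s: 7.3
position: [0.3941, -0.334, 0.0162]
tcp_rot: [[-0.998, -0.061, 0.001], [-0.061, 0.998, -0.001], [-0.001, -0.001, -1.0]]
force: [0.7, -0.4, 0.1]
opening: 0.568
grasp_force: 29.9
```

```bash
python3 -m inch '[[0,0,-0.15,0,4],[0,0,-0.2,0,4],[0,0,-0.2,0,4]]';python3 -m inch '[[0,0,0,0,6.5],[0,0,0,0,6.5],[0,0,0,0,6.5],[0,0,0,0,6.5],[0,0,3,0,6.5],[0,0,7,0,6.5],[0,0,11,0,6.5],[0,0,15,0,6.5],[0,0,18,0,6.5],[0,0,20,0,6.5]]'
python3 -m inch '[[0,4,0,0,8.7],[0,8,0,0,8.7],[0,12,0,0,8.7],[0,16,0,0,8.7],[0,20,0,0,8.7],[0,24,0,0,8.7],[0,28,0,0,8.7],[0,32,0,0,8.7],[0,36,0,0,8.7],[0,40,0,0,8.7]]'
python3 - <<'E'
from h import *
np.set_printoptions(precision=4,suppress=True)
for n,bx in(("top",(395,190,445,265)),("scene",(110,140,190,210))):
    v=snap(n,n+"5.png");h=cv2.cvtColor(v[0],cv2.COLOR_BGR2HSV)
    for nm,lo,hi,z in(("blank",(3,70,60),(25,255,255),.024),("board",(45,100,40),(75,255,255),.012)):
        m=cv2.inRange(h,lo,hi);k=np.zeros_like(m);x0,y0,x1,y1=bx;k[y0:y1,x0:x1]=m[y0:y1,x0:x1]
        c=max(cv2.findContours(k,0,1)[0],key=cv2.contourArea);P=np.array([onz(v,p,z)[:2] for p in c[:,0].astype(float)],np.float32);print(n,nm,cv2.minAreaRect(P*1000))
E
```

```text
time_s: 7.55
position: [0.3944, -0.3343, 0.0152]
tcp_rot: [[-0.998, -0.061, 0.002], [-0.061, 0.998, -0.002], [-0.002, -0.002, -1.0]]
force: [-1.2, 1.0, 4.9]
opening: 0.568
grasp_force: 29.9
time_s: 8.38
position: [0.3945, -0.3345, 0.2171]
tcp_rot: [[-0.998, -0.061, 0.003], [-0.061, 0.998, -0.004], [-0.003, -0.004, -1.0]]
force: [-0.0, -1.2, -0.4]
opening: 0.747
grasp_force: 0.0
time_s: 9.22
position: [0.3931, 0.0683, 0.2137]
tcp_rot: [[-0.998, -0.06, 0.0], [-0.06, 0.998, -0.0], [-0.0, -0.0, -1.0]]
force: [0.8, -0.3, 0.2]
opening: 0.996
grasp_force: 0.0
top blank ((453.57537841796875, -330.7274169921875), (139.43479919433594, 51.3669319152832), 2.052849769592285)
top board ((448.9320983886719, -330.2218017578125), (179.33677673339844, 109.86040496826172), 3.4233484268188477)
scene blank ((458.3991394042969, -327.9908447265625), (141.85494995117188, 51.535980224609375), 2.7341725826263428)
scene board ((453.4529724121094, -328.38427734375), (183.321533203125, 112.1819839477539), 3.3249874114990234)
```

```bash
python3 -m inch '[[4,4,1,-5,8.7],[4,8,2,-10,8.7],[4,12,2,-10,8.7],[4,16,2,-10,8.7],[4,20,2,-10,8.7],[4,24.2,2,-10,8.7],[4,24.2,2,-10,8.7],[4,24.2,2,-10,8.7],[4,24.2,2,-10,8.7]]'
python3 -c "
from h import *
snap('wrist','w6.png')"
```

```text
time_s: 10.07
position: [0.4334, 0.3075, 0.233]
tcp_rot: [[-0.994, 0.113, -0.001], [0.113, 0.994, -0.002], [0.001, -0.002, -1.0]]
force: [-1.4, -0.5, -0.4]
opening: 0.993
grasp_force: 0.0
```

View pics/w6.png

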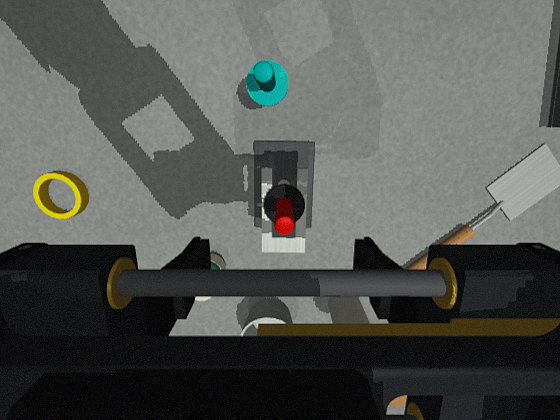

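Wrist view: red handle top near (285,225) and black collar near (284,203). The turquoise one at (265,80) is well outside the jaws.

```bash
python3 - <<'E'
from h import *
np.set_printoptions(precision=4,suppress=True)
v=snap("wrist");s=snap("scene");h=cv2.cvtColor(v[0],cv2.COLOR_BGR2HSV)
m=((h[...,0]<8)|(h[...,0]>172))&(h[...,1]>150)&(h[...,2]>150)
ys,xs=np.where(m[190:245,260:310]);print("bright red",xs.min()+260,xs.max()+260,ys.min()+190,ys.max()+190)
c=(xs.min()+xs.max())/2+260,ys.max()+190-(xs.max()-xs.min()+1)/2
print(c,"top",onz(v,c,.185))
blk=cv2.inRange(h,(0,0,0),(180,255,45))[180:225,262:307]
ys,xs=np.where(blk);print("collar",xs.min()+262,xs.max()+262,ys.min()+180,ys.max()+180)
print(onz(v,((xs.min()+xs.max())/2+262,203.5),.125), onz(v,(285,203.5),.125))
g=(h[...,1]<40)&(h[...,2]>180)
ys,xs=np.where(g[230:256,250:320]);print("fork white",xs.min()+250,xs.max()+250,ys.min()+230,ys.max()+230)
for r in(245,): print(onz(v,(xs.min()+250,r),.12),onz(v,(xs.max()+251,r),.12))
E
```

```text
bright red 276 294 216 234
(np.float64(285.0), np.float64(224.5)) top [0.4312 0.311  0.185 ]
collar 265 304 180 222
[0.4305 0.3113 0.125 ] [0.4305 0.3117 0.125 ]
fork white 263 305 232 252
[0.4728 0.2845 0.12  ] [0.4778 0.3281 0.12  ]
```

```bash
python3 -m inch '[[-0.2,0.35,-2.5,0,8.7],[-0.2,0.35,-5,0,8.7],[-0.2,0.35,-7.5,0,6],[-0.2,0.35,-9,0,5],[-0.2,0.35,-9.6,0,4],[-0.2,0.35,-9.6,0,3],[-0.2,0.35,-9.6,0,2],[-0.2,0.35,-9.6,0,1],[-0.2,0.35,-9.6,0,1],[-0.2,0.35,-9.6,0,1]]';python3 -m inch '[[0,0,0,0,1],[0,0,0,0,1],[0,0,0,0,1],[0,0,0,0,1],[0,0,0,0,1],[0,0,0,0,1],[0,0,0,0,1],[0,0,0,0,1]]'
```

```text
time_s: 11.05
position: [0.4324, 0.3122, 0.1387]
tcp_rot: [[-0.994, 0.113, 0.002], [0.113, 0.994, 0.001], [-0.002, 0.001, -1.0]]
force: [-0.1, -0.1, 0.2]
opening: 0.476
grasp_force: 0.0
time_s: 11.72
position: [0.4317, 0.312, 0.1377]
tcp_rot: [[-0.994, 0.113, 0.0], [0.113, 0.994, -0.0], [-0.0, 0.0, -1.0]]
force: [-0.4, -0.7, 1.8]
opening: 0.176
grasp_force: 30.0
```

```bash
python3 -m inch '[[0,0,1.5,0,1],[0,0,4,0,1],[0,0,7,0,1],[0,0,10,0,1],[0,0,13,0,1],[0,0,14,0,1],[0,0,14,0,1],[3,-0.5,14,0,1],[6.5,-1.5,14,0,1],[10,-2.5,14,0,1]]';python3 -m inch '[[3,-1,0,0,1],[6,-2,0,0,1],[6,-2,0,0,1],[6,-2,0,0,1]]'
python3 - <<'E'
from h import *
np.set_printoptions(precision=4,suppress=True)
t=snap("top","t7.png");s=snap("scene","s7.png");w=snap("wrist","w7.png")
a=t[0][100:250,150:290];b=s[0][170:320,280:420]
cv2.imwrite("pics/c7.png",np.hstack([cv2.resize(a,(400,430)),cv2.resize(b,(400,430))]))
E
```

```text
time_s: 12.55
position: [0.531, 0.2867, 0.2753]
tcp_rot: [[-0.994, 0.112, -0.004], [0.112, 0.994, -0.001], [0.004, -0.001, -1.0]]
force: [-0.2, 0.3, 0.0]
opening: 0.177
grasp_force: 30.0
time_s: 12.88
position: [0.5919, 0.2656, 0.274]
tcp_rot: [[-0.993, 0.116, -0.005], [0.116, 0.993, -0.001], [0.005, -0.002, -1.0]]
force: [-0.6, 0.2, -0.5]
opening: 0.178
grasp_force: 30.0
```

View pics/c7.png

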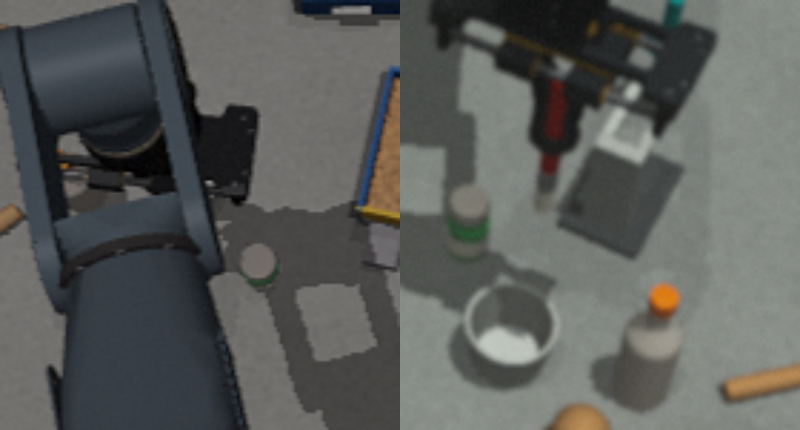

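```bash
python3 -m inch '[[2.5,-0.2,0,0,1],[4.5,-0.4,0,0,1],[4.5,-0.4,0,0,1],[4.5,-0.4,-3,0,1],[4.5,-0.4,-6,0,1],[4.5,-0.4,-8.5,0,1],[4.5,-0.4,-8.5,0,1],[4.5,-0.4,-8.5,0,1]]'
python3 - <<'E'
from h import *
s=snap("scene","s8.png");w=snap("wrist","w8.png")
cv2.imwrite("pics/c8.png",np.hstack([w[0][60:360,100:500],cv2.resize(s[0][200:320,260:420],(400,300))]))
E
```

```text
time_s: 13.7
position: [0.6343, 0.2634, 0.1911]
tcp_rot: [[-0.994, 0.112, -0.005], [0.112, 0.994, -0.001], [0.005, -0.001, -1.0]]
force: [0.1, 0.5, -0.4]
opening: 0.177
grasp_force: 30.0
```

View pics/c8.png

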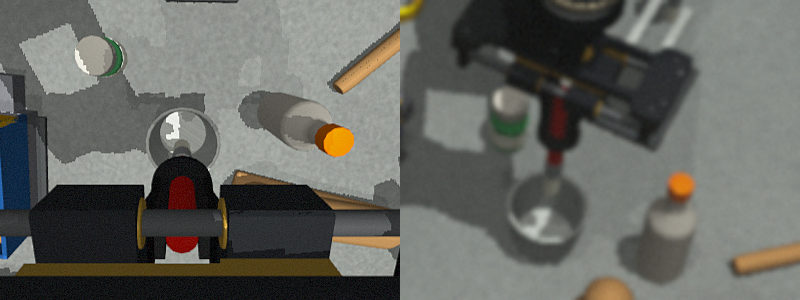

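Tip is over the pot mouth and clear of the rim. The cleaner bottle stands outside the fingers and below the gripper body.

```bash
python3 -m inch '[[0.2,-0.1,-2,0,1],[0.2,-0.1,-4,0,1],[0.2,-0.1,-5.5,0,1],[0.2,-0.1,-5.9,0,1],[0.2,-0.1,-5.9,0,1],[0.2,-0.1,-5.9,0,1],[0.2,-0.1,-5.9,0,1]]'; python3 -m inch '[[0,0,0,0,1],[0,0,0,0,1],[0,0,3,0,1],[0,0,6,0,1],[0,0,9,0,1],[0,0,12,0,1],[0,0,14,0,1],[0,0,14,0,1]]'
```

```text
time_s: 14.38
position: [0.6401, 0.2624, 0.1358]
tcp_rot: [[-0.994, 0.113, 0.004], [0.113, 0.994, 0.001], [-0.004, 0.001, -1.0]]
force: [-0.3, -0.6, -0.4]
opening: 0.175
grasp_force: 30.0
time_s: 15.05
position: [0.6418, 0.2628, 0.2806]
tcp_rot: [[-0.993, 0.113, 0.012], [0.113, 0.994, 0.003], [-0.012, 0.004, -1.0]]
force: [0.3, -0.1, 0.9]
opening: 0.177
grasp_force: 30.0
```

```bash
python3 -m inch '[[-1,-3,0,0,1],[-2,-6.5,0,0,1],[-3.2,-10,0,0,1],[-4.4,-14,0,0,1],[-5.7,-18,0,0,1],[-7,-22,0,0,1],[-8.2,-26,0,0,1],[-9.5,-30,0,0,1],[-10.8,-34,0,0,1],[-12,-38,0,0,1]]'; python3 -m inch '[[-1.2,-4,0,0,1],[-2.5,-8,0,0,1],[-3.7,-12,0,0,1],[-5,-16,0,0,1],[-6,-19,0,0,1],[-6.7,-21,0,0,1],[-6.7,-21,0,0,1],[-6.7,-21,0,0,1],[-6.7,-21,0,0,1]]'
```

```text
time_s: 15.88
position: [0.5176, -0.1176, 0.2728]
tcp_rot: [[-0.994, 0.113, -0.001], [0.113, 0.994, 0.001], [0.001, 0.0, -1.0]]
force: [0.3, -0.5, -1.2]
opening: 0.172
grasp_force: 30.0
time_s: 16.63
position: [0.4519, -0.3251, 0.2728]
tcp_rot: [[-0.994, 0.114, -0.001], [0.114, 0.994, 0.002], [0.001, 0.002, -1.0]]
force: [0.4, 0.6, -0.7]
opening: 0.177
grasp_force: 30.0
```

```bash
python3 -m inch '[[0,-0.45,-3,0,1],[0,-0.45,-6,0,1],[0,-0.45,-9,0,1],[0,-0.45,-11.5,0,1],[0,-0.45,-12.5,0,1],[0,-0.45,-13,0,1],[0,-0.45,-13,0,1],[0,-0.45,-13,0,1]]'; python3 -m inch '[[0,0,-0.2,0,1],[0,0,-0.4,0,1],[0,0,-0.5,0,1],[0,0,-0.5,0,1]]'
```

```text
time_s: 17.3
position: [0.4532, -0.3309, 0.1447]
tcp_rot: [[-0.994, 0.112, 0.001], [0.112, 0.994, -0.002], [-0.002, -0.001, -1.0]]
force: [-0.3, -0.2, -0.3]
opening: 0.177
grasp_force: 30.0
time_s: 17.63
position: [0.4523, -0.3309, 0.139]
tcp_rot: [[-0.994, 0.114, 0.001], [0.114, 0.994, -0.001], [-0.001, -0.0, -1.0]]
force: [0.7, 0.0, -0.5]
opening: 0.176
grasp_force: 30.0
```

```bash
python3 -m inch '[[0,0,-0.1,0,1],[0,0,-0.2,0,1],[0,0,-0.25,0,1],[0,0,-0.25,0,1]]'
```

```text
time_s: 17.97
position: [0.4524, -0.331, 0.1367]
tcp_rot: [[-0.994, 0.113, 0.0], [0.113, 0.994, -0.001], [-0.001, -0.001, -1.0]]
force: [-0.3, 0.7, 5.0]
opening: 0.177
grasp_force: 30.0
```

```bash
python3 -m inch '[[0,0,0,0,1],[0,0,1,0,1],[0,0,4,0,1],[0,0,8,0,1],[0,0,12,0,1],[0,0,14.5,0,1],[0,0,14.5,0,1],[0,3,14.5,0,1],[0,7,14.5,0,1],[0,11,14.5,0,1]]'; python3 -m inch '[[0,4,0,0,1],[0,8,0,0,1],[0,12,0,0,1],[0,16,0,0,1],[0,20,0,0,1],[-0.5,24,0,0,1],[-1,28,0,0,1],[-1.5,32,0,0,1],[-2,36,0,0,1],[-2,40,0,0,1]]';python3 -m inch '[[0,4,0,0,1],[0,8,0,0,1],[0,11,0,0,1],[0,13,0,0,1],[0,13,0,0,1],[0,13,0,0,1],[0,13,0,0,1]]'
python3 - <<'E'
from h import *
np.set_printoptions(precision=4,suppress=True)
print(readout.read_state()["position"])
for n,bx in(("top",(395,190,445,265)),("scene",(110,140,190,210))):
    v=snap(n,n+"9.png");h=cv2.cvtColor(v[0],cv2.COLOR_BGR2HSV);m=cv2.inRange(h,(3,70,60),(25,255,255));k=np.zeros_like(m);x0,y0,x1,y1=bx;k[y0:y1,x0:x1]=m[y0:y1,x0:x1]
    c=max(cv2.findContours(k,0,1)[0],key=cv2.contourArea);print(cv2.minAreaRect(np.array([onz(v,p,.024)[:2] for p in c[:,0].astype(float)],np.float32)*1000))
E
```

```text
time_s: 18.8
position: [0.4515, -0.2199, 0.2803]
tcp_rot: [[-0.993, 0.116, -0.001], [0.116, 0.993, 0.001], [0.001, 0.001, -1.0]]
force: [0.1, 0.1, -0.5]
opening: 0.176
grasp_force: 30.0
time_s: 19.63
position: [0.4299, 0.1809, 0.2804]
tcp_rot: [[-0.994, 0.113, -0.003], [0.113, 0.994, -0.0], [0.003, -0.001, -1.0]]
force: [1.4, -0.9, -0.9]
opening: 0.173
grasp_force: 30.0
time_s: 20.22
position: [0.4315, 0.3083, 0.2803]
tcp_rot: [[-0.994, 0.113, -0.002], [0.113, 0.994, -0.002], [0.002, -0.002, -1.0]]
force: [0.8, -1.1, 0.1]
opening: 0.176
grasp_force: 30.0
[0.4315 0.3083 0.2803]
((453.57537841796875, -330.7274169921875), (139.43479919433594, 51.3669319152832), 2.052849769592285)
((458.3991394042969, -327.9908447265625), (141.85494995117188, 51.535980224609375), 2.7341725826263428)
```

```bash
python3 -m inch '[[0,0.35,-1,0,1],[0,0.35,-1.5,0,1],[0,0.35,-1.5,0,1],[0,0.35,-1.5,0,1],[0,0.35,-1.5,0,1]]'
```

```text
time_s: 20.73
position: [0.4323, 0.3124, 0.2659]
tcp_rot: [[-0.993, 0.114, -0.0], [0.114, 0.993, -0.0], [0.0, -0.0, -1.0]]
force: [-0.6, -0.6, 0.2]
opening: 0.173
grasp_force: 30.0
```

```bash
python3 -m inch '[[0,0,-1,0,1],[0,0,-2.5,0,1],[0,0,-4,0,1],[0,0,-5.5,0,1],[0,0,-6,0,1],[0,0,-6,0,1]]';python3 -m inch '[[0,0,-2,0,1],[0,0,-4,0,1],[0,0,-5.5,0,1],[0,0,-6.3,0,1],[0,0,-6.5,0,1],[0,0,-6.5,0,1],[0,0,-6.5,0,1]]'
```

```text
time_s: 21.23
position: [0.4312, 0.3122, 0.2044]
tcp_rot: [[-0.994, 0.113, -0.003], [0.113, 0.994, -0.001], [0.003, -0.002, -1.0]]
force: [-0.9, 0.1, -1.2]
opening: 0.177
grasp_force: 30.0
time_s: 21.82
position: [0.433, 0.3131, 0.142]
tcp_rot: [[-0.994, 0.113, 0.002], [0.113, 0.994, 0.001], [-0.002, 0.001, -1.0]]
force: [0.1, -0.1, -0.6]
opening: 0.176
grasp_force: 30.0
```

```bash
python3 -m inch '[[0,-0.05,-0.2,0,1],[0,-0.05,-0.35,0,1],[0,-0.05,-0.4,0,1],[0,-0.05,-0.4,0,1],[0,-0.05,-0.4,0,1]]'
```

```text
time_s: 22.23
position: [0.4326, 0.3124, 0.1377]
tcp_rot: [[-0.994, 0.113, 0.001], [0.113, 0.994, 0.0], [-0.001, 0.0, -1.0]]
force: [-0.2, -0.6, 3.7]
opening: 0.176
grasp_force: 30.0
```

Seated (3.7 N). Release, rise and retreat.

```bash
python3 -m inch '[[0,0,0,0,2],[0,0,0,0,3],[0,0,0,0,4],[0,0,0,0,5],[0,0,0,0,6],[0,0,0,0,6],[0,0,0,0,6],[0,0,0,0,6],[0,0,0,0,6],[0,0,0,0,6]]';python3 -m inch '[[0,0,2,0,6],[0,0,4,0,6],[0,0,7,0,6],[0,0,11,0,6],[0,0,14,0,6],[0,-4,14,0,6],[0,-8,14,0,6],[0,-12,14,0,6],[0,-16,14,0,6],[0,-16,14,0,6]]'
python3 - <<'E'
from h import *
t=snap("top","t10.png");s=snap("scene","s10.png")
cv2.imwrite("pics/c10.png",np.hstack([cv2.resize(s[0][110:310,90:410],(500,312)),cv2.resize(s[0][165:260,330:400],(230,312))]))
E
```

```text
time_s: 23.07
position: [0.4322, 0.3122, 0.137]
tcp_rot: [[-0.994, 0.113, -0.0], [0.113, 0.994, -0.0], [0.0, -0.0, -1.0]]
force: [-0.2, -0.1, 0.5]
opening: 0.681
grasp_force: 0.0
time_s: 23.9
position: [0.4321, 0.1466, 0.2771]
tcp_rot: [[-0.993, 0.119, -0.0], [0.119, 0.993, -0.004], [0.0, -0.004, -1.0]]
force: [-0.6, 1.5, 0.4]
opening: 0.687
grasp_force: 0.0
```

View pics/c10.png

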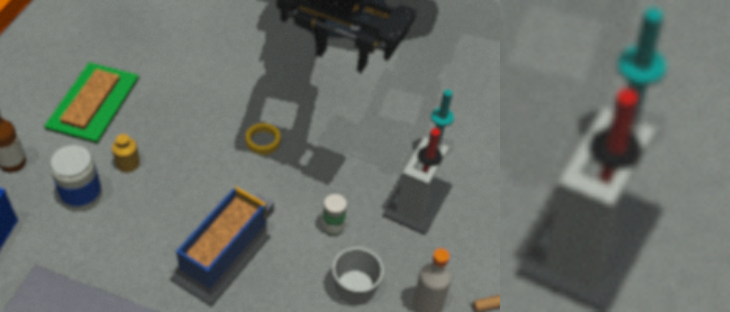

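The blank lies flat in the middle of the board, the brush hangs upright in the fork, the others are still in the magazine and everything else is in place. Handing in.

```bash
python3 -c "
from rig import bot
print(bot.hand_in())"
```

```text
the job is handed in; nothing more can be done
None
```

The job is done and handed in at about 24 s: the lowest blank lies lengthwise on the board (about 5 mm off centre along its length by the cameras), and the brush was dipped, dabbed on the blank and hung back upright in its fork.

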